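Prop the drying cabinet's door ajar on the middle hole of its stay

ROBOT

A 6-joint arm with a two-finger parallel gripper is mounted at the origin on the work surface. World frame = base frame: x ahead of the robot, y to its left, z up, the work surface at z = 0. Lengths are in m, angles in rad, forces in N, time in s.
With the tool pointing down it reaches from about 0.35 to 0.975 m from the base axis. Payload 4.9 kg.
Tool frame: the origin (TCP) lies on the centre line of the jaws, within the pads' length; the fingertips stand manip.tcp_to_tips ahead of it and the grasp point (between the pads) is the TCP (manip.tcp_to_tips is the distance from the TCP to the fingertips, in m); y points along the fingers, z is the direction in which the jaws open and shut, and the axes are right-handed (so a half turn about y gives the same grasp; the last joint's range is limited). The gripper opens to 85 mm and grips with 20 to 120 N. Pads are 22 mm wide; open, the fingers measure 114 mm over their backs; the gripper's body (76 mm by 85 mm) begins 54 mm behind the grasp point. The pads swing forward as they close: fully open they stand 13 mm farther back than shut.
Start: joints at [0.991, 0.053, 1.613, -0, 1.476, -0.119], TCP at [0.278, 0.56, 0.25] pointing down, gripper open.
Joint ranges: [-3.01, 3.01], [-1.01, 2.22], [0.06, 2.58], [-1.02, 4.17], [0.09, 2.62], [-3.14, 3.14]. Speed limits (rad/s): [2.57, 2.57, 3.14, 3.14, 3.14, 3.14].

INTERFACE

Orientations are given as a unit quaternion [w, x, y, z].
In Python, from plant import manip gives the robot as it stands.
- The arm moves only by the tool apply_moves, never from a script. Its argument "moves" is a list of rows, each a list of 7 numbers: the gripper's target within -1 to 1 (shut at 1, half-way at 0, fully open at -1), then the shift along the tool's x, y, z in mm, then the turn, a rotation vector about the tool's x, y, z in degrees. A call has 1 to 20 rows; each row shifts and turns the commanded pose from where the row before left it, along the tool's axes as they then stand; what a row does not reach is not made up. A row lasts 1/10 s, in which the tool goes at most 50 mm and 8.59 degrees, less where a joint would pass 70% of its speed; a pose out of reach is approached as far as the arm can. A call with a gripper value outside its range is refused whole. The fingers move at their own pace and stop on an object; the grip force is fixed at half the most. Time passes only in rows, so rows that do not move let the fingers close. It gives the time, the measured TCP pose, the force and the opening at its end, in the units of the state.
- manip.state(): the state, without advancing time (a new reading comes with each control period).
- manip.grab_frame(name): name is "scene" or "top" or "wrist"; returns the picture (400x640x3 uint8, blue, green, red); there is no depth.
- manip.calibration(name): a dict with "mtx" (3x3 intrinsics, pixels), "T" (4x4, takes a point from camera to world coordinates); the wrist camera has in their place "T_tool_cam" (4x4, takes a point from camera to tool coordinates, whose origin is the TCP and whose axes are the tool frame's). Camera axes: x right, y down, z forward; pixel columns grow to the right and rows downward; lengths in m; the calibration is good to about 2 mm. A picture is of the moment at which its call begins: read the wrist's pose just before it. calibration takes no time and is no camera call.
- manip.job_done(): hands the job in, once; it reports no verdict.
The state is a dict: "time": time; "joint_pos": joint angles; "joint_vel": joint speeds; "joint_efforts": joint torques, N m; "tool_pos": TCP position; "tool_rot": TCP orientation; "contact_force": force on the tool from outside, world axes, zero at the start; "ft_torque": the same for the moment, N m; "gripper_width": opening from 0.0 (shut) to 1.0 (fully open).
Only numpy, scipy, OpenCV 4.12 (cv2) and the standard library are available. Lean on these libraries where they do the work, as an engineer would, in place of code of your own. Each camera call takes 0.05 s, during which the arm holds its last target. There are 200 camera calls.

TASK

Prop the little bamboo drying cabinet's door ajar: take the flat stay bar by its ball knob, lift it over the peg, draw the sprung door open with it and drop the bar's middle hole over the peg on the cabinet top, pressed fully down so that the bar lies flat and holds the door when you let go. The peg may be clamped anywhere along its slot, so feel for it and never lean hard on it (keep below 20 N), and leave the other things where they stand.

Things in the scene. Friction and masses are not known exactly. Their poses are not given: they have to be found in the camera images.
- cabinet: Fixed bamboo drying cabinet, 220 (x) x 300 (y) x 160 mm tall. Origin: centre of its underside, z up; its front, with the door, faces its own -x (to the robot). On its flat top a 3 mm steel plate has a slot along the cabinet's x axis; in it one upright steel peg, 8 mm in diameter, its hemispherical tip 20 mm above the cabinet top, is clamped immovably somewhere along the slot.
- slot_mid (a point): Middle of the peg's slot, fixed at (-35, -55, 166) mm in the cabinet's frame, level with the underside of the lowered bar; axes as the cabinet's. The peg's axis is up to 10 mm either way from here along the cabinet's x (different each time, not measured), exactly on it in y. The peg's tip is 14 mm above this point.
- door (a joint): Door angle (rad): 0 shut (start), grows as its free edge swings out towards the robot (clockwise from above). Door 280 x 15 mm, its upright hinge at (-118, 140) mm in the cabinet's frame; shut, it runs from there along -y. A spring shuts it: 0.35 x (angle + 0.25) N m. It stands at about 0.29 to 0.40 on the middle hole, 0.13 to 0.25 on the inner, 0.44 to 0.56 on the outer.
- door_hinge (a point): Point on the door's hinge axis at the height of the cabinet top, (-118, 140, 160) mm in the cabinet's frame.
- stay_pivot (a point): The stay's pivot on the door's top edge, 200 mm from the hinge axis along the door's mid-plane, 166 mm above the table. Here the stay bar both swivels (about the vertical) and lifts (about a level axis across the bar).
- swivel (a joint): Swivel (rad) of the stay bar on the door, counter-clockwise from above; 0 when the bar is at a right angle to the door, pointing in over the cabinet. The bar's heading in the cabinet's frame (from +x, counter-clockwise) is swivel minus door. Turns freely; starts at 0.45 to 1.05 with the bar lying flat on the hinge (left, +y) side of the peg.
- stay_lift (a joint): Lift (rad) of the stay bar: 0 when it lies flat (its lower stop, 6 mm above the cabinet top), grows as the knob end is raised, limit 0.6. Falls by its own weight. With the bar resting on top of the peg near the middle hole it reads about 0.09.
- stay_bar: The stay bar: flat steel, 225 x 24 x 6 mm, 0.22 kg. Origin at the stay pivot on its underside; x along the bar towards the knob, z up when flat. Three round through holes of 10.5 mm diameter on its centre line, 120, 150 and 180 mm from the origin. On its far end, 212 mm from the origin, a short post carries a ball knob.
- stay_knob (a point): Centre of the black ball knob, 26 mm in diameter, at (212, 0, 36) mm in the bar's frame: 42 mm above the cabinet top when the bar is flat. Room all round for fingers from above.
- stay_middle_hole (a point): Centre of the middle hole on the bar's underside, (150, 0, 0) mm in the bar's frame.
- link_plier: Bystander: steel master link plier with black grips, 160 mm long, 12 mm thick, lying on the cabinet top towards the right (-y) edge. Origin: underside of its rivet.
- grease_tin: Bystander: aluminium tin, 44 mm in diameter, 30 mm tall, on the cabinet top's far left corner. Origin: centre of its underside.
- wipe_dispenser: Bystander: grey push dispenser, round, 96 mm in diameter, 158 mm tall, on the table to the left. Origin: centre of its underside.
- scrubber_box: Bystander: black plastic scrubber box, 110 x 150 x 72 mm, on the table to the right. Origin: centre of its underside.
- pick_block: Bystander: wooden block 60 x 120 x 40 mm with four upright steel picks, 115 mm tall in all, on the table to the left and nearer the robot. Origin: centre of its underside.
- lube_bottle: Bystander: white bottle, 40 mm in diameter, 120 mm tall, on the table to the left. Origin: centre of its underside.
- lockring: Bystander: dark steel ring, 70 mm outside, 44 mm inside, 12 mm thick, flat on the table to the right. Origin: centre of its underside.

How it is judged:
By the outcome, as a careful person would: the job done as asked, in the order asked, and still so for the second after the job is handed in, with the robot touching nothing.
It also fails if it takes over 67 s, if anything falls off the work surface, if the arm or the gripper's body presses on something with over 40 N, if the wrist force passes 120 N, or if a joint passes its speed limit or range.

## Working session

There is one attempt and no reset: what is moved stays moved. The work goes in short steps, Python scripts to look and compute and a tool call to move; the robot and the scene stay as the last step left them, time stands still between calls to the robot, and variables do not carry over. Pictures are saved under pics/ and viewed, about 8 in all and at most 12, crops included, and the job is handed in when it is done.

Besides the shell and the picture viewer there is one more tool, called after "Request:" as name(argument=value, ...), one argument or row to a line, values as JSON. apply_moves: Moves the arm, as the interface text tells. Its arguments: {"type":"object","properties":{"moves":{"type":"array","items":{"type":"array","items":{"type":"number"}}}},"required":["moves"]}

```bash
ls; mkdir -p pics
python3 - <<'E'
from plant import manip
import cv2,numpy as np
np.set_printoptions(precision=4,suppress=True)
s=manip.state();print(s); print(manip.tcp_to_tips)
for n in("scene","top"):
    cv2.imwrite(f"pics/{n}0.png",manip.grab_frame(n)); c=manip.calibration(n);print(n,c["mtx"],c["T"])
print(manip.calibration("wrist"))
E
```

```text
pics
{'time': 0.0, 'joint_pos': array([ 0.991 ,  0.0534,  1.6143,  0.    ,  1.476 , -0.119 ]), 'joint_vel': array([ 0.0018, -0.0018, -0.0017,  0.0016, -0.0013,  0.0011]), 'joint_efforts': array([ -0.001 , -39.3689, -37.0173,  -0.0004,   0.007 ,   0.    ]), 'tool_pos': array([0.2776, 0.5593, 0.2491]), 'tool_rot': array([-0.6877,  0.6891, -0.1617,  0.1612]), 'contact_force': array([ 0.4144,  0.4397, -0.4071]), 'ft_torque': array([-0.0253, -0.0068,  0.0066]), 'gripper_width': 1.0001292899526457}
0.019
scene [[516.1808   0.     320.3462]
 [  0.     516.1808 199.5725]
 [  0.       0.       1.    ]] [[ 0.4785  0.5327 -0.6981  1.4942]
 [ 0.8779 -0.3088  0.3661 -0.489 ]
 [-0.0206 -0.788  -0.6153  0.9934]
 [ 0.      0.      0.      1.    ]]
top [[464.725    0.     314.6201]
 [  0.     464.725  203.3419]
 [  0.       0.       1.    ]] [[ 0.0146 -0.9914  0.1304  0.3633]
 [-0.9999 -0.0151 -0.0027  0.008 ]
 [ 0.0046 -0.1303 -0.9915  1.6008]
 [ 0.      0.      0.      1.    ]]
{'mtx': array([[318.2874,   0.    , 324.3132],
       [  0.    , 318.2874, 198.0916],
       [  0.    ,   0.    ,   1.    ]]), 'T_tool_cam': array([[ 0.0008,  0.9568,  0.2907, -0.0739],
       [ 0.0008, -0.2907,  0.9568, -0.1226],
       [ 1.    , -0.0005, -0.001 ,  0.0008],
       [ 0.    ,  0.    ,  0.    ,  1.    ]])}
```

View pics/scene0.png

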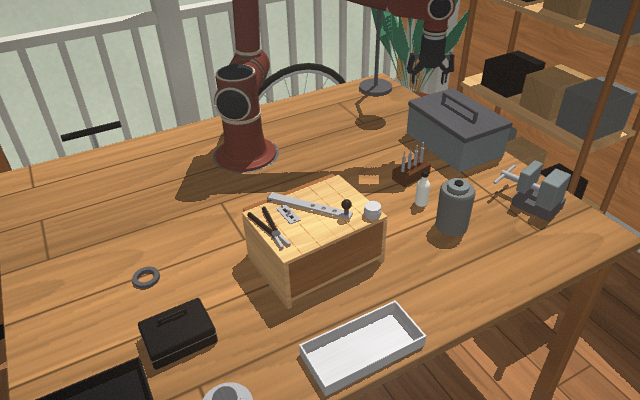

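View pics/top0.png

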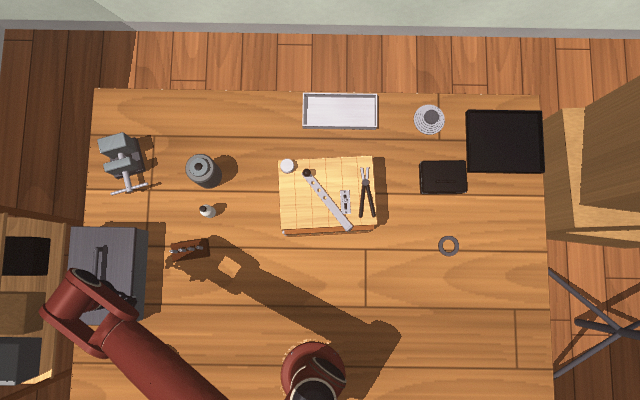

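The scene view shows the knob at about (346,204), the tin at (372,210) and the plier at (270,225). In the top view the knob is at (306,174), the bar runs to (350,228), the slot plate is at (346,200) and the plier at (366,190). Next I'll measure in enlarged crops.

```bash
cat > h.py <<'E'
import numpy as np,cv2
from plant import manip
from scipy.spatial.transform import Rotation as R
np.set_printoptions(precision=4,suppress=True)
def cam(n,s=None):
    c=manip.calibration(n)
    if "T" in c: return c["mtx"],c["T"]
    q=s["tool_rot"];T=np.eye(4);T[:3,:3]=R.from_quat([q[1],q[2],q[3],q[0]]).as_matrix();T[:3,3]=s["tool_pos"]
    return c["mtx"],T@c["T_tool_cam"]
def ray(n,uv,s=None):
    K,T=cam(n,s);d=T[:3,:3]@np.linalg.solve(K,[uv[0],uv[1],1]);return T[:3,3],d/np.linalg.norm(d)
def plane(n,uv,z,s=None):
    o,d=ray(n,uv,s);return o+d*(z-o[2])/d[2]
def tri(rs):
    A=sum(np.eye(3)-np.outer(d,d) for o,d in rs);b=sum((np.eye(3)-np.outer(d,d))@o for o,d in rs);return np.linalg.solve(A,b)
def proj(n,p,s=None):
    K,T=cam(n,s);q=K@(T[:3,:3].T@(np.asarray(p)-T[:3,3]));return q[:2]/q[2]
E
python3 - <<'E'
from h import *
t=cv2.imread("pics/top0.png");s=cv2.imread("pics/scene0.png")
def blob(im,box,thr):
    x0,y0,x1,y1=box;g=im[y0:y1,x0:x1].max(2);m=(g<thr).astype(np.uint8)
    n,l,st,c=cv2.connectedComponentsWithStats(m)
    for i in range(1,n):
        if st[i,4]>8: print(st[i],c[i]+[x0,y0])
print("top");blob(t,(296,162,318,186),60)
print("scene");blob(s,(335,192,356,222),60)
a=cv2.resize(t[145:245,270:385],None,fx=5,fy=5,interpolation=cv2.INTER_CUBIC)
b=cv2.resize(s[170:310,235:395],None,fx=4,fy=4,interpolation=cv2.INTER_CUBIC)
cv2.imwrite("pics/a.png",a);cv2.imwrite("pics/b.png",b)
hsv=cv2.cvtColor(t,cv2.COLOR_BGR2HSV);print(hsv[170,330],hsv[215,290],hsv[245,300],hsv[145,300])
E
```

```text
top
scene
[ 7  8  9 10 47] [345.7021 205.1277]
[ 20 101 249] [ 20 106 247] [ 14 152 205] [ 14 143 189]
```

View pics/a.png

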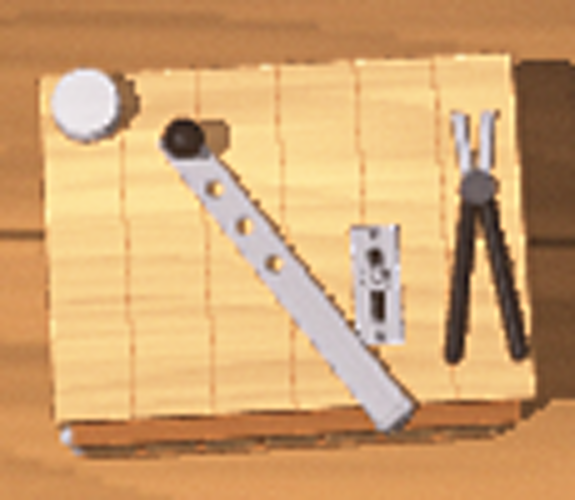

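View pics/b.png

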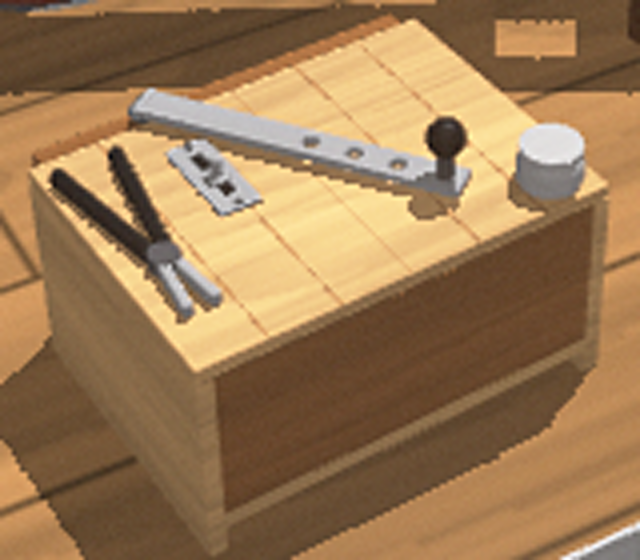

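The top crop shows the cabinet's far corners at (42,75) and (510,55), and its near corners at (535,397) and (55,420). The knob is at (183,138), the holes at (214,189), (244,226) and (274,263), and the plate spans (350–402, 225–345) with the peg near (380,275). In the scene crop the knob is at (446,137) and the holes at (311,141), (355,153) and (399,164).

Run:
```python
from h import *
t=cv2.imread("pics/top0.png")
T=lambda x,y:(270+(x+.5)/5-.5,145+(y+.5)/5-.5)
S=lambda x,y:(235+(x+.5)/4-.5,170+(y+.5)/4-.5)
k=tri([ray("top",T(183,137)),ray("scene",S(446,137))]);print("knob",k)
for a,b in(((214,189),(399,164)),((244,226),(355,153)),((274,263),(311,141))):
    print("hole",tri([ray("top",T(*a)),ray("scene",S(*b))]),plane("top",T(*a),.172),plane("scene",S(*b),.172))
# cabinet top mask
h=cv2.cvtColor(t,cv2.COLOR_BGR2HSV);m=((h[...,0]>15)&(h[...,0]<25)&(h[...,2]>225)).astype(np.uint8);m[:145]=0;m[245:]=0;m[:,:270]=0;m[:,385:]=0
m=cv2.morphologyEx(m,cv2.MORPH_OPEN,np.ones((3,3)));pts=np.argwhere(m)[:,::-1].astype(np.float32)
P=np.array([plane("top",p,.16)[:2] for p in cv2.convexHull(pts)[:,0]],np.float32)
r=cv2.minAreaRect(P);print("rect",r)
C=[plane("top",T(*c),.16) for c in((42,75),(510,55),(535,397),(55,420))];C=np.array(C);print(C,C.mean(0))
print([np.linalg.norm(C[i]-C[i-1]) for i in range(4)])
Cs=[plane("scene",S(*c),.16) for c in((608,185),(205,375),(32,175))];print(np.array(Cs))
for c in((351,226),(399,224),(404,344),(357,345),(378,258),(380,278)): print("plate",plane("top",T(*c),.163))
print("tin",plane("top",T(85,102),.19)); print("plier",plane("top",T(478,187),.172))
print("pegscene",plane("scene",S(213,172),.18),"pegtop",plane("top",T(380,275),.18))
```

```text
knob [0.6432 0.0302 0.2014]
hole [0.6171 0.0112 0.1692] [0.617  0.0121 0.172 ] [0.6197 0.0086 0.172 ]
hole [ 0.5939 -0.0078  0.1696] [ 0.5939 -0.007   0.172 ] [ 0.5962 -0.0101  0.172 ]
hole [ 0.5706 -0.0269  0.1709] [ 0.5709 -0.0259  0.172 ] [ 0.5715 -0.0285  0.172 ]
rect ((0.5904161930084229, -0.03245276212692261), (0.21828734874725342, 0.2982465326786041), 3.8786027431488037)
[[ 0.6906  0.1221  0.16  ]
 [ 0.7083 -0.1743  0.16  ]
 [ 0.4909 -0.1896  0.16  ]
 [ 0.4721  0.1086  0.16  ]] [ 0.5905 -0.0333  0.16  ]
[np.float64(0.21894485052471985), np.float64(0.29692706681395187), np.float64(0.2178695987402193), np.float64(0.2987512059175033)]
[[ 0.6907  0.119   0.16  ]
 [ 0.7161 -0.1735  0.16  ]
 [ 0.4995 -0.1921  0.16  ]]
plate [ 0.5964 -0.0741  0.163 ]
plate [ 0.5981 -0.1042  0.163 ]
plate [ 0.5225 -0.1077  0.163 ]
plate [ 0.5214 -0.0784  0.163 ]
plate [ 0.5764 -0.0912  0.163 ]
plate [ 0.5638 -0.0925  0.163 ]
tin [0.6672 0.0927 0.19  ]
plier [ 0.6208 -0.1527  0.172 ]
pegscene [ 0.5772 -0.1002  0.18  ] pegtop [ 0.5633 -0.0913  0.18  ]
```

```bash
cat >> h.py <<'E'
c0=np.array([.5912,-.0331]);yaw=.068;cy,sy=np.cos(yaw),np.sin(yaw);RC=np.array([[cy,-sy],[sy,cy]])
def W(x,y,z): return np.r_[c0+RC@[x,y],z]
def rot(s): q=s["tool_rot"];return R.from_quat([q[1],q[2],q[3],q[0]]).as_matrix()
def rd(h,pitch=0): # tool x along heading, y down; pitch = knob end raised
    ch,sh=np.cos(h),np.sin(h);M=np.array([[ch,0,-sh],[sh,0,ch],[0,-1,0]])
    return M@R.from_rotvec([0,0,-pitch]).as_matrix()
def plan(p,h,pitch=0):
    s=manip.state();M=rot(s);print("t",s["time"],"tcp",s["tool_pos"],"F",s["contact_force"],"w",s["gripper_width"])
    print("shift tool mm",M.T@(np.asarray(p)-s["tool_pos"])*1e3,"turn deg",np.degrees(R.from_matrix(M.T@rd(h,pitch)).as_rotvec()))
E
python3 - <<'E'
from h import *
plan([.643,.030,.30],.67)
print(rot(manip.state()))
print(W(-.035,-.055,.166),W(-.118,.14,.16),W(-.118,-.06,.166), W(-.118,-.06,.202)[:2]-[.643,.03])
E
```

```text
t 0.1 tcp [0.2776 0.5594 0.2492] F [ 0.6163 -0.9611 -0.7396] w 1.0018609389051412
shift tool mm [ 562.657   -50.3752 -311.7865] turn deg [  0.0887 -64.7893  -0.0728]
[[ 0.8957 -0.001   0.4447]
 [-0.4447 -0.0016  0.8957]
 [-0.0002 -1.     -0.0019]]
[ 0.56   -0.0904  0.166 ] [0.464  0.0986 0.16  ] [ 0.4775 -0.101   0.166 ] [-0.1655 -0.131 ]
```

Request:
apply_moves(
  moves=[
    [-0.3, 0, -25, 0, 0, 0, 0],
    [-0.3, 0, -25, 0, 0, 0, 0],
    [-0.3, 40.2, 0, -22.3, 0, 0, 0],
    [-0.3, 40.2, 0, -22.3, 0, 0, 0],
    [-0.3, 40.2, 0, -22.3, 0, 0, 0],
    [-0.3, 40.2, 0, -22.3, 0, 0, 0],
    [-0.3, 40.2, 0, -22.3, 0, 0, 0],
    [-0.3, 40.2, 0, -22.3, 0, 0, 0],
    [-0.3, 40.2, 0, -22.3, 0, 0, 0],
    [-0.3, 40.2, 0, -22.3, 0, 0, 0],
    [-0.3, 40.2, 0, -22.3, 0, 0, 0],
    [-0.3, 40.2, 0, -22.3, 0, 0, 0],
    [-0.3, 40.2, 0, -22.3, 0, 0, 0],
    [-0.3, 40.2, 0, -22.3, 0, 0, 0],
    [-0.3, 40.2, 0, -22.3, 0, 0, 0],
    [-0.3, 40.2, 0, -22.3, 0, 0, 0],
  ],
)

```text
time: 1.7
tool_pos: [0.6437, 0.0281, 0.2996]
tool_rot: [-0.688, 0.688, -0.162, 0.161]
contact_force: [-0.9, 0.4, 0.2]
gripper_width: 0.65
```

Request:
apply_moves(
  moves=[
    [-0.3, 0, 0, 0, 0, -8.1, 0],
    [-0.3, 0, 0, 0, 0, -8.1, 0],
    [-0.3, 0, 0, 0, 0, -8.1, 0],
    [-0.3, 0, 0, 0, 0, -8.1, 0],
    [-0.3, 0, 0, 0, 0, -8.1, 0],
    [-0.3, 0, 0, 0, 0, -8.1, 0],
    [-0.3, 0, 0, 0, 0, -8.1, 0],
    [-0.3, 0, 0, 0, 0, -8.1, 0],
    [-0.3, 0, 0, 0, 0, 0, 0],
    [-0.3, 0, 0, 0, 0, 0, 0],
  ],
)

```text
time: 2.7
tool_pos: [0.643, 0.0299, 0.2998]
tool_rot: [0.668, -0.668, -0.231, 0.232]
contact_force: [0.2, 0.6, 0.1]
gripper_width: 0.652
```

Run:
```python
from h import *
s=manip.state();im=manip.grab_frame("wrist");cv2.imwrite("pics/w1.png",im)
print(s["joint_pos"])
plan([.643,.030,.202],.67)
for n,p in dict(knob=[.643,.03,.202],peg=W(-.031,-.055,.18),mid=W(-.035,-.055,.163),pe=W(-.118,-.06,.172)).items(): print(n,proj("wrist",p,s))
```

```text
[-0.069   0.0726  1.5102  0.      1.5597 -2.3071]
t 2.75 tcp [0.643  0.0299 0.2999] F [ 0.088  -0.6524 -0.1429] w 0.6521195513045736
shift tool mm [ 0.0865 97.9014  0.0581] turn deg [-0.0249 -0.131  -0.0306]
knob [324.2287 206.7322]
peg [256.4585   3.7267]
mid [264.1435   5.5084]
pe [ 323.2093 -127.3615]
```

View pics/w1.png

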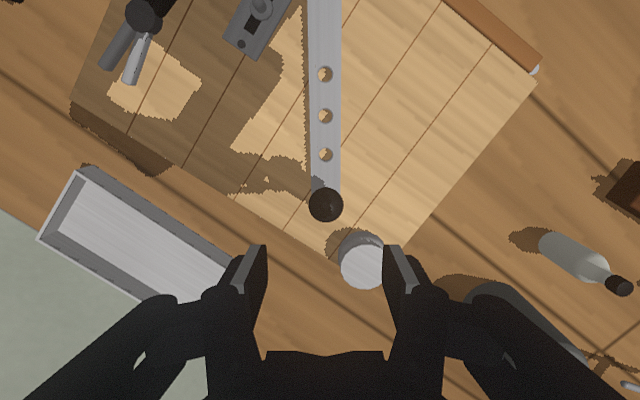

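The wrist view shows the knob at (326,205), 2 px from where I predicted it. The tin is at (362,258), clear of the fingers' path, and the peg tip is near (263,10). Descending to grasp.

Request:
apply_moves(
  moves=[
    [-0.3, 0, 20, 0, 0, 0, 0],
    [-0.3, 0, 20, 0, 0, 0, 0],
    [-0.3, 0, 20, 0, 0, 0, 0],
    [-0.3, 0, 15, 0, 0, 0, 0],
    [-0.3, 0, 12, 0, 0, 0, 0],
    [-0.3, 0, 11, 0, 0, 0, 0],
    [-0.3, 0, 0, 0, 0, 0, 0],
    [0.0, 0, 0, 0, 0, 0, 0],
    [0.3, 0, 0, 0, 0, 0, 0],
    [0.6, 0, 0, 0, 0, 0, 0],
    [1, 0, 0, 0, 0, 0, 0],
    [1, 0, 0, 0, 0, 0, 0],
    [1, 0, 0, 0, 0, 0, 0],
    [1, 0, 0, 0, 0, 0, 0],
    [1, 0, 0, 0, 0, 0, 0],
  ],
)

```text
time: 4.25
tool_pos: [0.6433, 0.0299, 0.2025]
tool_rot: [-0.668, 0.668, 0.233, -0.232]
contact_force: [1.0, 0.3, 1.5]
gripper_width: 0.268
```

Run:
```python
from h import *
s=manip.state()
p=plane("wrist",(263,10),.18,dict(tool_pos=np.array([.643,.0299,.2999]),tool_rot=np.array([.668,-.668,-.231,.232])));print("peg",p,RC.T@(p[:2]-c0))
P=W(-.118,-.06,.166);k=s["tool_pos"];h=np.arctan2(*(k-P)[[1,0]]);print("heading",h,np.linalg.norm((k-P)[:2]))
# lift pitch .25 keeping heading
L=.25;r=.212*np.cos(L)-.036*np.sin(L);z=.166+.212*np.sin(L)+.036*np.cos(L)
plan([P[0]+r*np.cos(h),P[1]+r*np.sin(h),z],h,L)
```

```text
peg [ 0.5643 -0.0846  0.18  ] [-0.0304 -0.0496]
heading 0.6686039185653971 0.21119074621424516
t 4.25 tcp [0.6433 0.0299 0.2025] F [1.0355 0.3307 1.4813] w 0.26787252787124904
shift tool mm [-14.674  -50.8806   0.0153] turn deg [ -0.0028   0.0891 -14.3083]
```

The opening stopped at 0.268 (about 23 mm), so the ball is held. Next I lift the bar about its pivot by 0.25 rad, pitching the tool with it.

Request:
apply_moves(
  moves=[
    [1, -1.2, -6.6, 0, 0, 0, -1.79],
    [1, -1.2, -6.6, 0, 0, 0, -1.79],
    [1, -1.2, -6.6, 0, 0, 0, -1.79],
    [1, -1.2, -6.6, 0, 0, 0, -1.79],
    [1, -1.2, -6.6, 0, 0, 0, -1.79],
    [1, -1.2, -6.6, 0, 0, 0, -1.79],
    [1, -1.2, -6.6, 0, 0, 0, -1.79],
    [1, -1.2, -6.6, 0, 0, 0, -1.79],
    [1, 0, 0, 0, 0, 0, 0],
  ],
)

```text
time: 5.15
tool_pos: [0.6311, 0.0198, 0.2549]
tool_rot: [0.691, -0.634, -0.315, 0.146]
contact_force: [1.1, 0.3, -0.5]
gripper_width: 0.266
```

```bash
cat >> h.py <<'E'
def knob(e,th,L,off=0,rh=.150): # door th, heading so that bar points at the peg (+off rad), lift L
    P=np.array([-.118-.2*np.sin(th),.14-.2*np.cos(th)]);g=np.array([-.035+e,-.055])-P
    hc=np.arctan2(g[1],g[0])+off;r=.212*np.cos(L)-.036*np.sin(L)
    return W(P[0]+r*np.cos(hc),P[1]+r*np.sin(hc),.166+.212*np.sin(L)+.036*np.cos(L)),hc+yaw,np.hypot(*g)
def inc(p,h,L,n):
    s=manip.state();M0=rot(s);M1=rd(h,L);p0=s["tool_pos"];rv=R.from_matrix(M1@M0.T).as_rotvec()
    a=np.arctan2(M0[1,0],M0[0,0])
    return p0,M0,rv
E
python3 - <<'E'
from h import *
s=manip.state();im=manip.grab_frame("wrist");cv2.imwrite("pics/w2.png",im)
M=rot(s);print(s["joint_pos"],s["tool_pos"],s["contact_force"],s["gripper_width"],"pitch",np.arcsin(M[2,0]),"h",np.arctan2(M[1,0],M[0,0]))
p,h,g=knob(.004,0,.25);print(p,h,g);plan(p,h,.25)
for th in(.3,.32,.34): print(th,knob(.004,th,.25))
E
```

```text
[-0.1632 -0.0508  1.7225  0.1917  1.302  -2.4387] [0.6311 0.0198 0.2549] [ 1.0797  0.3285 -0.4965] 0.26606331309041714 pitch 0.2522000335974309 h 0.6693748254672585
[ 0.6725 -0.0764  0.2533] 0.12540811463679963 0.08714355971613737
t 5.2 tcp [0.6311 0.02   0.2543] F [ 0.7437  0.5136 -1.2633] w 0.26799785385783864
shift tool mm [ -26.7571   -5.76   -101.2349] turn deg [-7.6805 30.2054  0.0711]
0.3 (array([ 0.6143, -0.088 ,  0.2533]), np.float64(0.041089363155255944), np.float64(0.14615696028591094))
0.32 (array([ 0.6105, -0.0885,  0.2533]), np.float64(0.03364088675802801), np.float64(0.15000184565201358))
0.34 (array([ 0.6067, -0.089 ,  0.2533]), np.float64(0.026065098219746452), np.float64(0.15383265874088423))
```

View pics/w2.png

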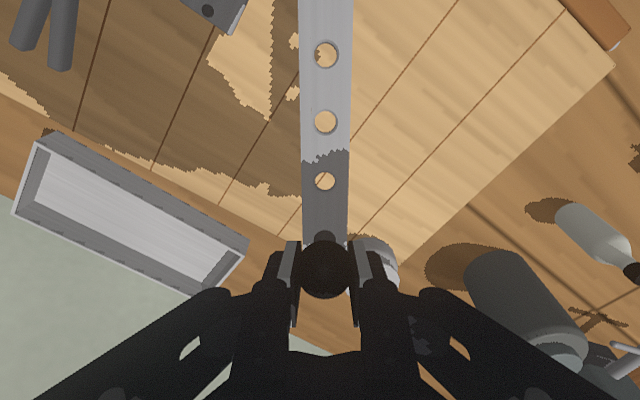

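The bar follows the knob. The holes are in line at (326,55), (326,122) and (325,181), and the tin is untouched at (375,245). I raise it a little more, then swing it over the peg.

Request:
apply_moves(
  moves=[
    [1, -1.3, -7.4, 0, 0, 0, -2],
    [1, -1.3, -7.4, 0, 0, 0, -2],
    [1, -0.27, -0.09, -10.3, -0.98, 2.95, 0],
    [1, -0.27, -0.09, -10.3, -0.98, 2.95, 0],
    [1, -0.27, -0.09, -10.3, -0.98, 2.95, 0],
    [1, -0.27, -0.09, -10.3, -0.98, 2.95, 0],
    [1, -0.27, -0.09, -10.3, -0.98, 2.95, 0],
    [1, -0.27, -0.09, -10.3, -0.98, 2.95, 0],
    [1, -0.27, -0.09, -10.3, -0.98, 2.95, 0],
    [1, -0.27, -0.09, -10.3, -0.98, 2.95, 0],
    [1, -0.27, -0.09, -10.3, -0.98, 2.95, 0],
    [1, -0.27, -0.09, -10.3, -0.98, 2.95, 0],
    [1, 0, 0, 0, 0, 0, 0],
  ],
)

```text
time: 6.5
tool_pos: [0.6658, -0.078, 0.2667]
tool_rot: [0.704, -0.69, -0.157, -0.068]
contact_force: [0.1, -0.6, -0.2]
gripper_width: 0.264
```

Run:
```python
from h import *
s=manip.state();M=rot(s)
print(s["joint_pos"],s["gripper_width"],"pitch",np.arcsin(M[2,0]),"h",np.arctan2(M[1,0],M[0,0]))
print(knob(.004,0,.32))
for th,L in((.1,.25),(.2,.25),(.32,.18)):
    p,h,g=knob(.004,th,L);print(th,p,h,g);plan(p,h,L)
```

```text
[-0.2754 -0.0285  1.6895  0.1321  1.1884 -2.005 ] 0.26420037167269517 pitch 0.3190503103240512 h 0.12757063276946567
(array([ 0.666 , -0.0772,  0.2669]), np.float64(0.12540811463679963), np.float64(0.08714355971613737))
0.1 [ 0.653  -0.0807  0.2533] 0.10538518231586098 0.1070414779775747
t 6.5 tcp [ 0.6658 -0.078   0.2667] F [ 0.118  -0.578  -0.2261] w 0.26420037167269517
shift tool mm [-16.5764   8.5715  -1.0399] turn deg [-0.3082  1.2186  3.9566]
0.2 [ 0.6336 -0.0848  0.2533] 0.07599544751583878 0.12673791713631435
t 6.5 tcp [ 0.6658 -0.078   0.2667] F [ 0.118  -0.578  -0.2261] w 0.26420037167269517
shift tool mm [-35.3461   2.3726  -2.6572] turn deg [-0.7809  2.8351  3.9566]
0.32 [ 0.6161 -0.0883  0.2394] 0.03364088675802801 0.15000184565201358
t 6.5 tcp [ 0.6658 -0.078   0.2667] F [ 0.118  -0.578  -0.2261] w 0.26420037167269517
shift tool mm [-56.6012  10.052   -3.9433] turn deg [-1.2814  5.2159  7.9633]
```

Request:
apply_moves(
  moves=[
    [1, -4.64, 1.17, -0.53, -0.107, 0.435, 0.664],
    [1, -4.64, 1.17, -0.53, -0.107, 0.435, 0.664],
    [1, -4.64, 1.17, -0.53, -0.107, 0.435, 0.664],
    [1, -4.64, 1.17, -0.53, -0.107, 0.435, 0.664],
    [1, -4.64, 1.17, -0.53, -0.107, 0.435, 0.664],
    [1, -4.64, 1.17, -0.53, -0.107, 0.435, 0.664],
    [1, -4.64, 1.17, -0.53, -0.107, 0.435, 0.664],
    [1, -4.64, 1.17, -0.53, -0.107, 0.435, 0.664],
    [1, -4.64, 1.17, -0.53, -0.107, 0.435, 0.664],
    [1, -4.64, 1.17, -0.53, -0.107, 0.435, 0.664],
    [1, -4.64, 1.17, -0.53, -0.107, 0.435, 0.664],
    [1, -4.64, 1.17, -0.53, -0.107, 0.435, 0.664],
    [1, 0, 0, 0, 0, 0, 0],
  ],
)

```text
time: 7.8
tool_pos: [0.6156, -0.0878, 0.239]
tool_rot: [0.706, -0.703, -0.075, -0.052]
contact_force: [1.3, -2.1, -1.5]
gripper_width: 0.267
```

Run:
```python
from h import *
s=manip.state();im=manip.grab_frame("wrist");M=rot(s)
print(s["tool_pos"],s["contact_force"],s["gripper_width"],"pitch",np.arcsin(M[2,0]),"h",np.arctan2(M[1,0],M[0,0]))
print("peg e=4",proj("wrist",W(-.031,-.055,.18),s))
cv2.imwrite("pics/w3.png",cv2.resize(im[0:270,225:425],None,fx=2,fy=2,interpolation=cv2.INTER_CUBIC));cv2.imwrite("pics/w3full.png",im)
t=manip.grab_frame("top");sc=manip.grab_frame("scene");cv2.imwrite("pics/top3.png",t);cv2.imwrite("pics/scene3.png",sc)
```

```text
[ 0.6156 -0.0878  0.239 ] [ 1.3029 -2.0906 -1.4852] 0.2670229271187937 pitch 0.17941390869854887 h 0.03333034315761044
peg e=4 [322.179  125.9649]
```

View pics/w3.png

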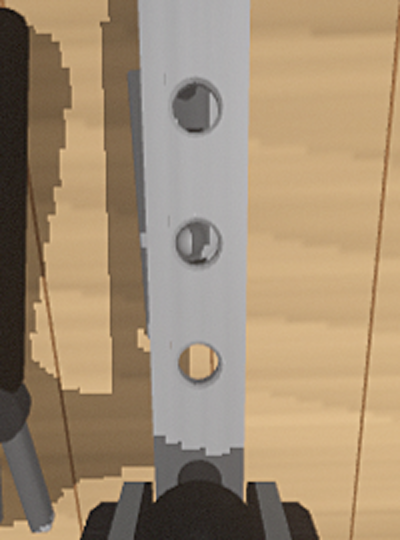

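The wrist crop shows the middle hole at (198,241), or full (324,120), with a grey round tip in it. That is close to the predicted peg at (322,126). I'll enlarge it beside the top view.

Run:
```python
import cv2,numpy as np
w=cv2.imread("pics/w3full.png")[30:150,299:349];t=cv2.imread("pics/top3.png")[145:250,275:380]
a=cv2.resize(w,(250,600),interpolation=cv2.INTER_NEAREST);b=cv2.resize(t,(525,525),interpolation=cv2.INTER_CUBIC)
o=np.zeros((600,780,3),np.uint8);o[:,:250]=a;o[:525,255:]=b;cv2.imwrite("pics/z3.png",o)
```

```text
(no output)
```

View pics/z3.png

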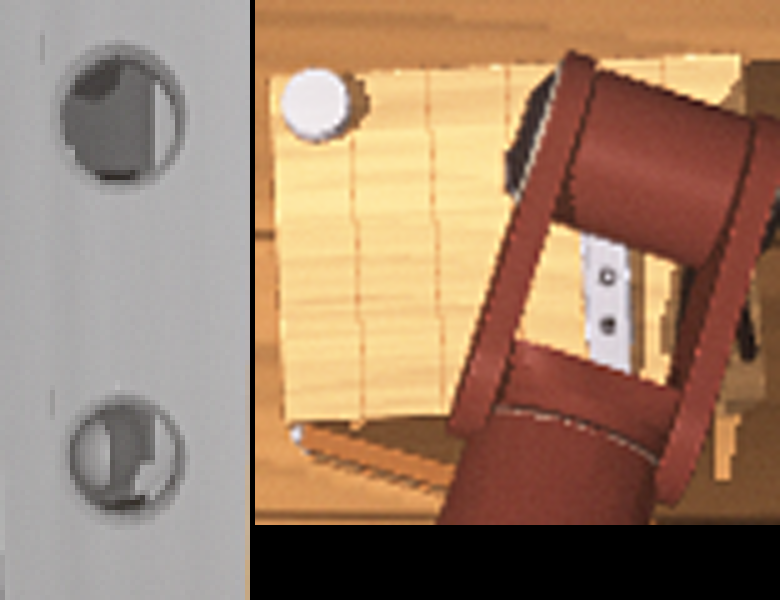

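In the enlarged top view the middle hole at (608,277) has the bright peg tip centred in it, and the inner hole at (608,325) shows only the dark slot. That agrees with the peg being about 3–4 mm beyond mid-slot. Lowering to just above the tip.

Request:
apply_moves(
  moves=[
    [1, 0.7, 4.24, 0, 0, 0, 1.146],
    [1, 0.7, 4.24, 0, 0, 0, 1.146],
    [1, 0.7, 4.24, 0, 0, 0, 1.146],
    [1, 0.7, 4.24, 0, 0, 0, 1.146],
    [1, 0, 0, 0, 0, 0, 0],
    [1, 0, 0, 0, 0, 0, 0],
    [1, 0, 0, 0, 0, 0, 0],
  ],
)

```text
time: 8.65
tool_pos: [0.6214, -0.0877, 0.2233]
tool_rot: [0.707, -0.705, -0.048, -0.024]
contact_force: [1.1, -2.0, -0.7]
gripper_width: 0.27
```

Run:
```python
from h import *
s=manip.state();M=rot(s);print("pitch",np.arcsin(M[2,0]),"h",np.arctan2(M[1,0],M[0,0]),s["ft_torque"])
for th,L in((.32,.1),(.32,0)):
    p,h,g=knob(.004,th,L);print(p,g);plan(p,h,L)
w=manip.grab_frame("wrist");t=manip.grab_frame("top");cv2.imwrite("pics/w4f.png",w);cv2.imwrite("pics/top4.png",t)
o=np.zeros((600,760,3),np.uint8);o[:,:250]=cv2.resize(w[30:150,299:349],(250,600),interpolation=cv2.INTER_NEAREST)
o[:400,260:760]=cv2.resize(t[190:222,325:365],(500,400),interpolation=cv2.INTER_CUBIC);cv2.imwrite("pics/z4.png",o)
```

```text
pitch 0.1006377853272775 h 0.033885636115680476 [-0.2352 -0.0458  0.2834]
[ 0.6213 -0.0882  0.223 ] 0.15000184565201358
t 8.65 tcp [ 0.6214 -0.0877  0.2233] F [ 1.1409 -2.0378 -0.7492] w 0.2697521420971449
shift tool mm [-0.1506  0.268  -0.4123] turn deg [-0.0228  0.014   0.0365]
[ 0.626 -0.088  0.202] 0.15000184565201358
t 8.65 tcp [ 0.6214 -0.0877  0.2233] F [ 1.1409 -2.0378 -0.7492] w 0.2697521420971449
shift tool mm [ 2.3707 21.6142 -0.4214] turn deg [-0.0221  0.0151  5.7661]
```

View pics/z4.png

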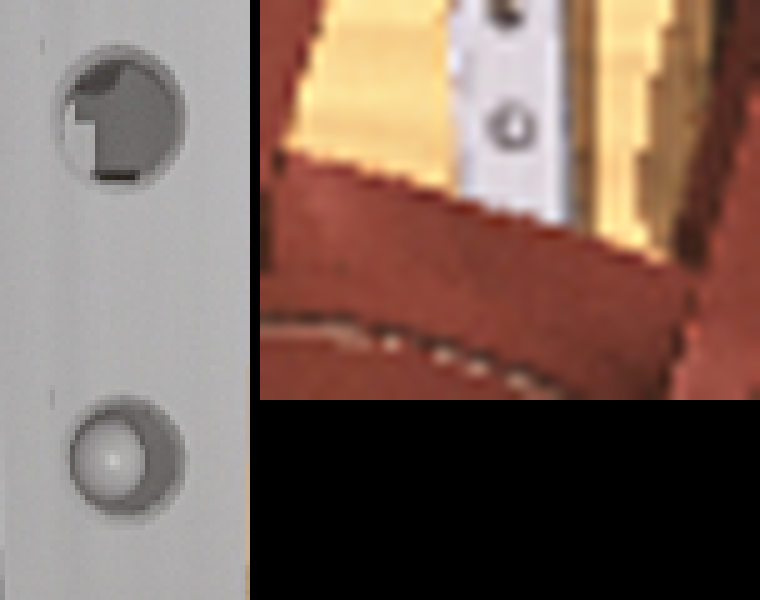

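The wrist view shows the peg tip centred near (100,455) in the middle hole at (127,458). It is about 2.4 mm to the bar's right and fine lengthwise, so the knob needs about 3.4 mm to −z before I lower in small felt steps.

Request:
apply_moves(
  moves=[
    [1, -0.2, 0, -1.7, 0, 0.46, 0],
    [1, -0.2, 0, -1.7, 0, 0.46, 0],
    [1, 0, 0, 0, 0, 0, 0],
    [1, 0, 0, 0, 0, 0, 0],
  ],
)

```text
time: 9.15
tool_pos: [0.6212, -0.0912, 0.2233]
tool_rot: [0.707, -0.705, -0.042, -0.029]
contact_force: [0.4, -1.9, 0.0]
gripper_width: 0.267
```

Run:
```python
from h import *
s=manip.state();M=rot(s);print(s["tool_pos"],"pitch",np.arcsin(M[2,0]),"h",np.arctan2(M[1,0],M[0,0]),s["contact_force"])
w=manip.grab_frame("wrist")
cv2.imwrite("pics/z5.png",cv2.resize(w[100:145,299:349],(500,450),interpolation=cv2.INTER_NEAREST))
```

```text
[ 0.6212 -0.0912  0.2233] pitch 0.10084899327464422 h 0.017535635512944948 [ 0.4393 -1.9021  0.0248]
```

View pics/z5.png

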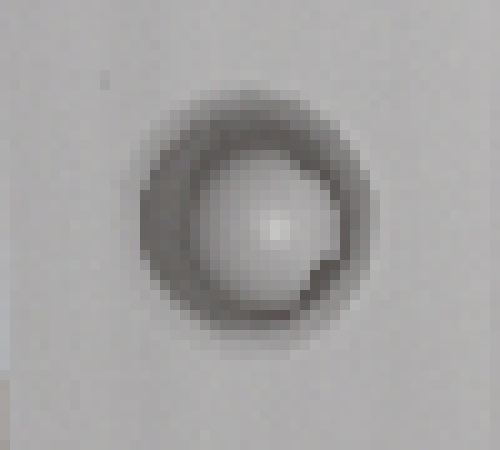

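The peg tip now shows near (270,232) in the hole centred at (255,220), which is 0.7 mm past centre. I back off slightly and lower two small steps.

Request:
apply_moves(
  moves=[
    [1, 0.3, 0, 0.8, 0, -0.2, 0],
    [1, 0.36, 2.12, 0, 0, 0, 0.573],
    [1, 0.36, 2.12, 0, 0, 0, 0.573],
    [1, 0, 0, 0, 0, 0, 0],
    [1, 0, 0, 0, 0, 0, 0],
  ],
)

```text
time: 9.7
tool_pos: [0.6226, -0.0902, 0.2187]
tool_rot: [0.707, -0.706, -0.036, -0.021]
contact_force: [0.4, -0.7, -0.7]
gripper_width: 0.269
```

Request:
apply_moves(
  moves=[
    [1, 0.36, 2.12, 0, 0, 0, 0.573],
    [1, 0.36, 2.12, 0, 0, 0, 0.573],
    [1, 0, 0, 0, 0, 0, 0],
    [1, 0, 0, 0, 0, 0, 0],
  ],
)

```text
time: 10.1
tool_pos: [0.6236, -0.0902, 0.2147]
tool_rot: [0.708, -0.706, -0.029, -0.014]
contact_force: [0.5, -1.2, -0.5]
gripper_width: 0.269
```

Request:
apply_moves(
  moves=[
    [1, 0.36, 2.12, 0, 0, 0, 0.573],
    [1, 0.36, 2.12, 0, 0, 0, 0.573],
    [1, 0, 0, 0, 0, 0, 0],
    [1, 0, 0, 0, 0, 0, 0],
  ],
)

```text
time: 10.5
tool_pos: [0.6245, -0.0902, 0.2105]
tool_rot: [0.708, -0.706, -0.022, -0.007]
contact_force: [1.0, -0.9, -1.9]
gripper_width: 0.269
```

Request:
apply_moves(
  moves=[
    [1, 0.3, 2.12, 0, 0, 0, 0.573],
    [1, 0.3, 2.12, 0, 0, 0, 0.573],
    [1, 0, 0, 0, 0, 0, 0],
    [1, 0, 0, 0, 0, 0, 0],
  ],
)

```text
time: 10.9
tool_pos: [0.6253, -0.0902, 0.2063]
tool_rot: [0.708, -0.706, -0.015, 0.0]
contact_force: [1.4, -0.4, -0.4]
gripper_width: 0.271
```

Request:
apply_moves(
  moves=[
    [1, 0.3, 2.0, 0, 0, 0, 0.573],
    [1, 0.3, 1.8, 0, 0, 0, 0.573],
    [1, 0, 0, 0, 0, 0, 0],
    [1, 0, 0, 0, 0, 0, 0],
  ],
)

```text
time: 11.3
tool_pos: [0.6262, -0.0903, 0.203]
tool_rot: [0.708, -0.707, -0.008, 0.007]
contact_force: [1.2, 0.0, 1.5]
gripper_width: 0.268
```

Request:
apply_moves(
  moves=[
    [1, 0, 0.8, 0, 0, 0, 0],
    [1, 0, 0, 0, 0, 0, 0],
    [1, 0, 0, 0, 0, 0, 0],
  ],
)

```text
time: 11.6
tool_pos: [0.626, -0.0902, 0.2021]
tool_rot: [0.708, -0.707, -0.008, 0.007]
contact_force: [0.6, -1.3, 1.1]
gripper_width: 0.269
```

Request:
apply_moves(
  moves=[
    [1, 0, 0.6, 0, 0, 0, 0],
    [1, 0, 0, 0, 0, 0, 0],
    [1, 0, 0, 0, 0, 0, 0],
  ],
)

```text
time: 11.9
tool_pos: [0.626, -0.0902, 0.2014]
tool_rot: [0.708, -0.707, -0.008, 0.007]
contact_force: [1.0, -1.7, 1.3]
gripper_width: 0.268
```

Run:
```python
from h import *
s=manip.state();M=rot(s);print(s["tool_pos"],"pitch",np.arcsin(M[2,0]),"h",np.arctan2(M[1,0],M[0,0]),s["contact_force"])
w=manip.grab_frame("wrist");t=manip.grab_frame("top")
o=np.zeros((600,800,3),np.uint8);o[:,:400]=cv2.resize(w[60:240,264:384],(400,600),interpolation=cv2.INTER_CUBIC)
o[:400,410:]=cv2.resize(t[150:250,275:372],(390,400),interpolation=cv2.INTER_CUBIC)
cv2.imwrite("pics/z6.png",o)
```

```text
[ 0.626  -0.0902  0.2014] pitch 0.0008443952085303475 h 0.02136384295610001 [ 0.9786 -1.6558  1.2957]
```

View pics/z6.png

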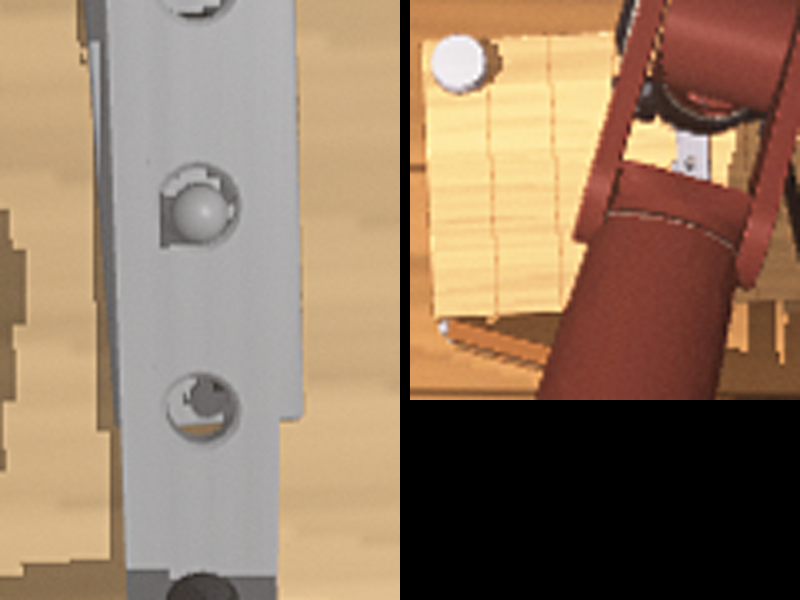

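The peg tip now stands up through the middle hole at (200,210) in the wrist crop, and the tin is still in place. I press gently to confirm the bar is fully down.

Request:
apply_moves(
  moves=[
    [1, 0, 0.8, 0, 0, 0, 0],
    [1, 0, 0.7, 0, 0, 0, 0],
    [1, 0, 0, 0, 0, 0, 0],
    [1, 0, 0, 0, 0, 0, 0],
  ],
)

```text
time: 12.4
tool_pos: [0.626, -0.0902, 0.1999]
tool_rot: [0.708, -0.707, -0.008, 0.007]
contact_force: [1.0, -0.8, 3.7]
gripper_width: 0.271
```

Upward force has risen to 3–4 N with the bar on its stop, so I release and retreat straight up.

Request:
apply_moves(
  moves=[
    [0.4, 0, 0, 0, 0, 0, 0],
    [0.2, 0, 0, 0, 0, 0, 0],
    [0, 0, 0, 0, 0, 0, 0],
    [-0.3, 0, 0, 0, 0, 0, 0],
    [-0.3, 0, 0, 0, 0, 0, 0],
    [-0.3, 0, 0, 0, 0, 0, 0],
    [-0.3, 0, -10, 0, 0, 0, 0],
    [-0.3, 0, -15, 0, 0, 0, 0],
    [-0.3, 0, -20, 0, 0, 0, 0],
    [-0.3, 0, -25, 0, 0, 0, 0],
    [-0.3, 0, -25, 0, 0, 0, 0],
    [-0.3, 0, -10, 0, 0, 0, 0],
    [-0.3, 0, 0, 0, 0, 0, 0],
    [-0.3, 0, 0, 0, 0, 0, 0],
  ],
)

```text
time: 13.8
tool_pos: [0.6257, -0.0903, 0.3043]
tool_rot: [0.708, -0.706, -0.008, 0.008]
contact_force: [-0.7, -0.2, -0.7]
gripper_width: 0.649
```

Run:
```python
from h import *
s=manip.state();print(s["tool_pos"],s["contact_force"],s["time"])
w=manip.grab_frame("wrist");sc=manip.grab_frame("scene")
o=np.zeros((600,800,3),np.uint8);o[:200,:320]=cv2.resize(w,(320,200),interpolation=cv2.INTER_AREA)
o[200:600,:320]=cv2.resize(w[0:150,264:384],(320,400),interpolation=cv2.INTER_CUBIC)
o[:450,330:800]=cv2.resize(sc[165:300,235:376],(470,450),interpolation=cv2.INTER_CUBIC)
cv2.imwrite("pics/z7.png",o)
p,h,g=knob(.004,.32,0);print("knob expect wrist",proj("wrist",p,s),"scene",proj("scene",p))
m=cv2.inRange(w,(0,0,0),(50,50,50));m[:, :250]=0;m[:,400:]=0;m[:110]=0;m[240:]=0
n,l,st,c=cv2.connectedComponentsWithStats(m)
for i in range(1,n):
    if st[i,4]>100: print("dark blob",st[i],c[i],plane("wrist",c[i],.202,s))
```

```text
[ 0.6257 -0.0903  0.3043] [-0.7186 -0.2335 -0.6907] 13.8
knob expect wrist [326.6168 205.3398] scene [300.7335 215.1016]
dark blob [250 110   5  61 169] [251.2899 143.0296] [ 0.5811 -0.1419  0.202 ]
```

View pics/z7.png

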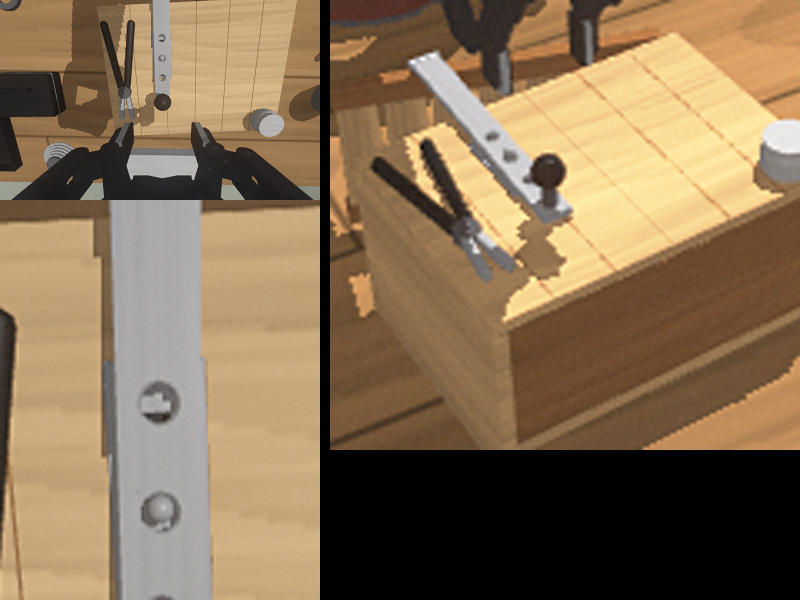

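The bar lies flat with the peg in its middle hole at (160,511). The knob is at scene pixel (300,216) against an expected (300.7,215.1), the door is ajar, and the plier and tin are in place. The gripper is clear by about 90 mm.

```bash
python3 -c "
from plant import manip
print(manip.job_done())"
```

```text
the job is handed in; nothing more can be done
None
```

The door is propped ajar on the bar's middle hole, and I handed the job in at about 14 s of the 67 s allowed. I gripped the ball knob, lifted the bar to about 0.32 rad and swung it over the peg. I then drew the door open to about 0.32 rad (the value I steered to, not a measured one), centred the hole on the peg by wrist camera and lowered it in small steps.

**Forces:** the force readings at the end of each step were at most about 4 N. The highest was when I pressed the bar down onto its stop before letting go.

**Last checks, after release:**
- The peg shows inside the middle hole and the bar looks flat.
- The knob was within about 1 px of its expected place in the scene view.
- The plier and tin look unmoved. I did not re-check the things standing on the table, but the arm only passed above them.
- The gripper is open and clear of everything.

**Checks that disagreed or failed:**
- **Hole position:** the first wrist close-up showed the hole about 2.4 mm off the peg sideways. I corrected that before lowering.
- **Peg position:** one early sighting of the peg, near the image edge, was about 5 mm off in y. I did not use it.
- **Grip opening:** the gripper closed to about 23 mm on a 26 mm ball, but it held throughout.
- **Knob detection:** the automatic dark-spot search for the knob in the final wrist picture missed it. I used the scene view instead.

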